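# Fish a dropped display frame out of the iron guard

### The arm

A 6-joint arm with a two-finger parallel gripper is mounted at the origin on the work surface. World frame = base frame: x ahead of the robot, y to its left, z up, the work surface at z = 0. Lengths are in m, angles in rad, forces in N, time in s.
With the tool pointing down it reaches from about 0.3 to 0.85 m from the base axis. Payload 5.4 kg.
Tool frame: the origin (TCP) lies at the very end of the fingers, on their centre line; the grasp point (between the pads) lies 19 mm behind it; z points along the fingers, x is the direction in which the jaws open and shut, and the axes are right-handed (so a half turn about z gives the same grasp; the last joint's range is limited). The gripper opens to 85 mm and grips with 20 to 120 N. Pads are 22 mm wide; open, the fingers measure 114 mm over their backs; the gripper's body (76 mm by 85 mm) begins 54 mm behind the grasp point. The pads swing forward as they close: fully open they stand 13 mm farther back than shut.
Start: joints at [0.936, 0.158, 1.597, -0, 1.386, -0.21], TCP at [0.237, 0.524, 0.231] pointing down, gripper open.
Joint ranges: [-2.91, 2.91], [-0.94, 2.29], [0.18, 2.7], [-1.29, 4.43], [0.17, 2.64], [-3, 3]. Speed limits (rad/s): [2.57, 2.57, 3.14, 3.14, 3.14, 3.14].

### API

Orientations are given as a rotation vector (axis times angle).
In Python, from plant import manip gives the robot as it stands. The module is installed in compiled form; this text tells all that it offers. Calls block until the motion is done:
- manip.move_ptp(position, orientation): joint-space move of the TCP to a pose.
- manip.move_straight(position, attitude=None, vel=0.15, guard=None): straight line of the TCP; attitude=None keeps the orientation; vel is the mean speed in m/s. With guard (N) it stops when the force on the tool has changed by that much, and returns True; else False.
- manip.movej(angles): joint-space move.
- manip.set_gripper(opening, squeeze=None): finger opening in m; squeeze is the grip in N (None keeps the last); returns when the fingers have stopped.
- manip.sleep(seconds).
- manip.ik(position, orientation): joint angles nearest the present ones, or None.
- manip.read_state(): the state.
- manip.capture(name): name is "side" or "top" or "wrist"; returns a dict with "img" (400x640x3 uint8, red, green, blue), "z_map" (400x640 float32, m along the optical axis (not along the pixel's ray), 0 where there is no reading), "intrinsics" (3x3 intrinsics, pixels), "dist_coeffs" ([k1, k2, p1, p2, k3] as OpenCV has them; the pictures are not rectified), "T" (4x4, takes a point from camera to world coordinates); the wrist camera has in their place "T_tool_cam" (4x4, takes a point from camera to tool coordinates, whose origin is the TCP and whose axes are the tool frame's). Camera axes: x right, y up, looking along -z (the intrinsics and any distortion apply to the point x, -y, -z); pixel columns grow to the right and rows downward; lengths in m; the calibration is good to about 2 mm. A picture is of the moment at which its call begins: read the wrist's pose just before it.
A pose or a line that the arm cannot do raises manip.IKError and nothing moves.
- manip.job_done(): hands the job in, once; it reports no verdict.
The state is a dict: "t": time; "q": joint angles; "qd": joint speeds; "joint_torque": joint torques, N m; "eef_pos": TCP position; "tool_rot": TCP orientation; "wrist_force": force on the tool from outside, world axes, zero at the start; "wrist_torque": the same for the moment, N m; "grip_width": finger opening in m.
Only numpy, scipy, OpenCV 4.12 (cv2) and the standard library are available. Lean on these libraries where they do the work, as an engineer would, in place of code of your own. Each camera call takes 0.05 s, during which the arm holds its last target.

### The job

A blue display frame has slid under the fixed wire guard of the soldering place. Use the orange-handled hooked rod to draw it along the bench and fully out through the guard's open side, keeping the gripper off the frame until it is out; then lay the rod back on the black mat and lay the frame flat in the grey tray. Do not drop the rod or the frame, and leave the tip-cleaner pot, the solder reel and the jar where they are.

Things in the scene. Friction and masses are not known exactly. Their poses are not given: they have to be found in the camera images.
- guard: Wire guard fixed to the bench, 220 mm wide (its x), 200 mm deep (y = 0 to 200 mm), 78 mm high. Origin: bench level, middle of its open side, which faces its -y and is clear between two 8 mm corner posts. Bars close back, sides and top (roof bars along its y, 20 mm apart); free height inside 70 mm. An iron holder is fixed at the back, at y over 170 mm.
- frame: The dropped part: blue metal rectangular frame lying flat, 64 mm (its x) by 48 mm (its y), 14 mm high, about 80 g, with a window of 44 by 28 mm right through its middle (all four bars 10 mm wide). Origin: centre of its underside, z up. Starts on the bench 85 to 115 mm inside the guard's open side, left or right of its middle, at any yaw.
- hook: Hooked rod, 160 g. Handle: orange block 100 (its x) by 24 (its y) by 32 mm high; origin: centre of its underside, within 10 mm of the centre of mass along x. An 8 mm steel rod runs from it along +x, axis 22 mm above the underside, to x = 210 mm, and turns straight down as an 8 mm thick hook leg that ends level with the handle's underside. Spans x = -50 to 214 mm. Starts on the mat.
- hook_tip (a point): Bottom end of the hook leg: 210 mm along the rod's x from hook's origin, level with the handle's underside.
- mat: Black rubber mat fixed to the bench, 330 mm (its x) by 110 mm (its y), 2 mm thick. Origin: centre of its underside. The rod's place.
- tray: Grey open tray fixed to the bench, 120 mm (its x) by 140 mm (its y) outside, 25 mm high, walls 4 mm, floor 4 mm thick. Origin: centre of its underside.
- pot: Bystander: round dark steel tip-cleaner pot with a brass top, 42 mm diameter, 37 mm high, standing loose under the guard, beside the frame (about 100 mm from it). Origin: centre of its underside.
- reel: Bystander: red solder reel, 56 mm diameter, 36 mm high, loose on the bench. Origin: centre of its underside.
- jar: Bystander: clear jar with a white cap, 48 mm diameter, 60 mm high, loose on the bench. Origin: centre of its underside.
Mind the look-alikes: they are no part of the job. What is meant by the frame is not red or turquoise, and is the smaller of those in its own colour.

How it is judged:
On the way, in this order (a step that is already met when the one before it is completed fails the run):
1. the hooked rod pulls the frame along under the guard (contact force between hook and frame above 0.05 N and distance of frame from where it was at the start of the episode above 0.02 m and y of frame in the frame of guard above 0 m).
2. the frame lies on the bench outside the guard's open side (y of frame in the frame of guard below -0.025 m and height (world z) of frame below 0.02 m), for 0.1 s.
At the end, for the whole second after the job is handed in: The frame lies flat (within 0.1 rad) on the floor of the tray; the rod lies flat on the mat, the middle of its handle and its hook tip both within the mat's outline; both are released and at rest (x of frame in the frame of tray between -0.056 and 0.056 m and y of frame in the frame of tray between -0.066 and 0.066 m and z of frame in the frame of tray below 0.008 m and angle between each of frame, hook's own z axis and vertical below 0.1 rad and linear speed of each of frame, hook below 0.02 m/s and x of hook in the frame of mat between -0.165 and 0.165 m and y of hook in the frame of mat between -0.055 and 0.055 m and x of hook_tip in the frame of mat between -0.165 and 0.165 m and y of hook_tip in the frame of mat between -0.055 and 0.055 m and z of hook in the frame of mat below 0.008 m and contact force between the fingers and anything else below 0.1 N); the robot touches nothing.
It fails at once if the gripper or arm touches the frame while the frame's centre is still under the guard (contact force between any of the fingers, the arm and frame above 0.2 N and y of frame in the frame of guard above 0 m).
It fails at once if pot, reel or jar moved more than 20 mm or tipped over (distance of any of pot, reel, jar from where it was at the start of the episode above 0.02 m or angle between any of pot, reel, jar's own z axis and vertical above 0.5 rad).
It fails at once if the frame or the rod is dropped or thrown (faster than 0.9 m/s with no finger on it, a fall of about 40 mm) ((linear speed of frame above 0.9 m/s and contact force between frame and the fingers below 0.05 N) or (linear speed of hook above 0.9 m/s and contact force between hook and the fingers below 0.05 N)).
It also fails if it takes over 72 s, if anything falls off the work surface, if the arm or the gripper's body presses on something with over 40 N, if the wrist force passes 120 N, or if a joint passes its speed limit or range.

## Working session

There is one attempt and no reset: what is moved stays moved. The work goes in short steps, each a Python script; the robot and the scene stay as the last script left them, time stands still between calls to the robot, and variables do not carry over. Pictures are saved under pics/ and viewed, and the job is handed in when it is done.

```bash
mkdir -p pics; ls
cat > h.py <<'E'
import numpy as np, cv2, pickle
from plant import manip
from scipy.spatial.transform import Rotation as R
def cap(name, fn):
    s=manip.read_state()
    c=manip.capture(name)
    if name=='wrist':
        T=np.eye(4);T[:3,:3]=R.from_rotvec(s['tool_rot']).as_matrix();T[:3,3]=s['eef_pos']
        c['T']=T@np.array(c['T_tool_cam'])
    cv2.imwrite('pics/'+fn+'.png',cv2.cvtColor(c['img'],cv2.COLOR_RGB2BGR))
    pickle.dump(c,open('pics/'+fn+'.pkl','wb'))
    return c
def load(fn): return pickle.load(open('pics/'+fn+'.pkl','rb'))
def ray(c,uv):
    p=cv2.undistortPoints(np.array(uv,float).reshape(-1,1,2),np.array(c['intrinsics']),np.array(c['dist_coeffs'])).reshape(-1,2)
    d=np.c_[p[:,0],-p[:,1],-np.ones(len(p))]
    T=np.array(c['T']); return T[:3,3], d@T[:3,:3].T
def atz(c,uv,z):
    o,d=ray(c,uv); return o+d*((z-o[2])/d[:,2])[:,None]
def dep(c,uv):
    o,d=ray(c,uv); uv=np.array(uv).reshape(-1,2).astype(int)
    return o+d*c['z_map'][uv[:,1],uv[:,0]][:,None]
def cloud(c):
    H,W=c['z_map'].shape; vv,uu=np.mgrid[:H,:W]; uv=np.c_[uu.ravel(),vv.ravel()]
    return dep(c,uv).reshape(H,W,3)
E
python3 - <<'E'
from h import *
for n in ['side','top','wrist']:
    c=cap(n,n+'0'); print(n,np.round(c['T'],3).tolist())
s=manip.read_state();print(s)
E
```

```text
pics
side [[0.756, 0.488, -0.437, -0.096], [-0.655, 0.555, -0.513, -0.681], [-0.008, 0.674, 0.739, 1.037], [0.0, 0.0, 0.0, 1.0]]
top [[0.017, 0.993, -0.116, 0.351], [-1.0, 0.016, -0.009, 0.001], [-0.007, 0.117, 0.993, 1.391], [0.0, 0.0, 0.0, 1.0]]
wrist [[0.413, -0.864, -0.29, 0.161], [0.911, 0.391, 0.133, 0.557], [-0.001, -0.319, 0.948, 0.374], [0.0, 0.0, 0.0, 1.0]]
{'t': 0.15, 'q': array([ 9.35920257e-01,  1.58915766e-01,  1.59797075e+00, -2.32764237e-05,
        1.38621007e+00, -2.10081150e-01]), 'qd': array([-0.00034523, -0.00065746, -0.00403883,  0.00207805,  0.00100876,
       -0.00093296]), 'joint_torque': array([ 1.22695084e-03, -3.96375990e+01, -3.31786609e+01, -5.13893951e-05,
        5.33700659e-03,  5.94333756e-05]), 'eef_pos': array([0.23670178, 0.52349345, 0.23052272]), 'tool_rot': array([ 2.63934002e+00,  1.70293722e+00, -2.19534755e-03]), 'wrist_force': array([ 0.51087713, -0.26850898, -0.68659902]), 'wrist_torque': array([-0.03255626, -0.02035094, -0.00588886]), 'grip_width': 0.08538724343210424}
```

View pics/top0.png

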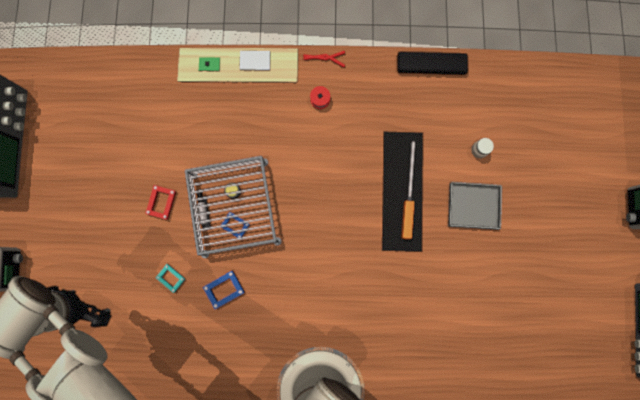

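View pics/side0.png

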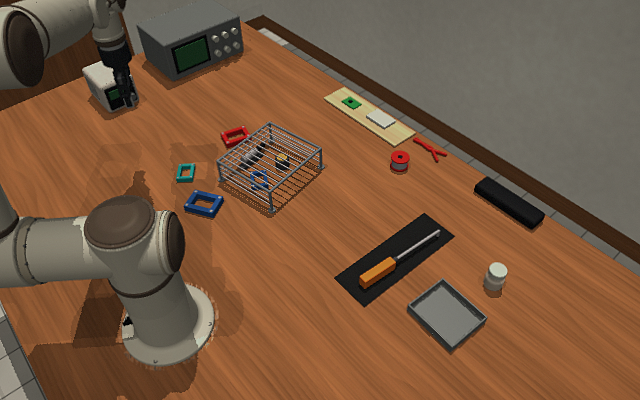

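View pics/wrist0.png

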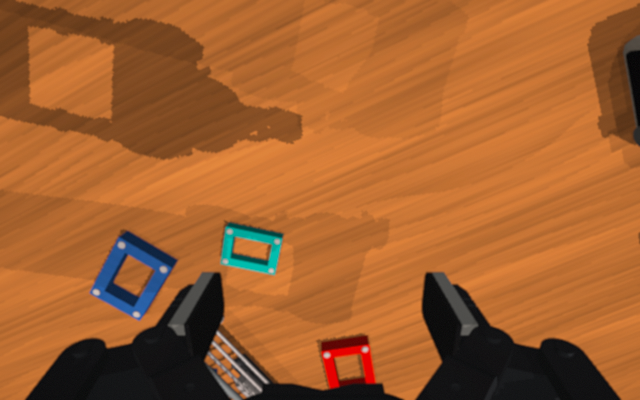

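The top view shows the guard at px (188–280, 157–255). Its iron holder is at (203,210), so the open side faces right, towards the mat. The blue frame is under it at (235,226) and the pot at (233,190). The rod is on the mat with its handle at (408,220) and hook at (412,143). The tray is at (475,206), the reel at (320,97) and the jar at (484,148). Next I'll zoom in and measure.

Run:
```python
from h import *
c=load('top0'); im=cv2.cvtColor(c['img'],cv2.COLOR_RGB2BGR)
a=cv2.resize(im[145:265,175:295],(590,590),interpolation=cv2.INTER_CUBIC)
cv2.imwrite('pics/z1.png',a)
b=cv2.resize(im[120:260,370:510],(590,590),interpolation=cv2.INTER_CUBIC)
cv2.imwrite('pics/z2.png',b)
s=load('side0'); im=cv2.cvtColor(s['img'],cv2.COLOR_RGB2BGR)
cv2.imwrite('pics/z3.png',cv2.resize(im[115:220,210:330],(720,630)[:2],interpolation=cv2.INTER_CUBIC)[:600])
P=cloud(c)
for n,uv in dict(handle=(408,220),tip=(412,145),rod=(411,180),traywall=(501,206),tray=(475,206),mat=(393,190),bench=(350,200),guardcorner=(265,158),gc2=(279,240),redreel=(325,97),jar=(484,147),frame=(230,224)).items():
    print(n,np.round(P[uv[1],uv[0]],3))
```

```text
handle [ 0.455 -0.226  0.035]
tip [ 0.66  -0.24   0.028]
rod [ 0.564 -0.237  0.026]
traywall [ 0.497 -0.48   0.03 ]
tray [ 0.499 -0.417  0.003]
mat [ 0.54  -0.192 -0.003]
bench [ 0.51  -0.074  0.001]
guardcorner [ 0.623  0.161 -0.001]
gc2 [ 0.398  0.117 -0.   ]
redreel [ 0.788 -0.002  0.036]
jar [ 0.652 -0.428  0.058]
frame [0.434 0.237 0.079]
```

View pics/z1.png

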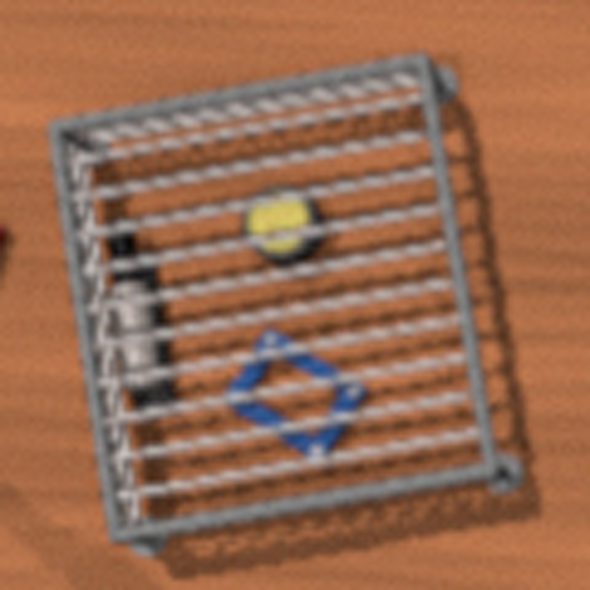

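View pics/z2.png

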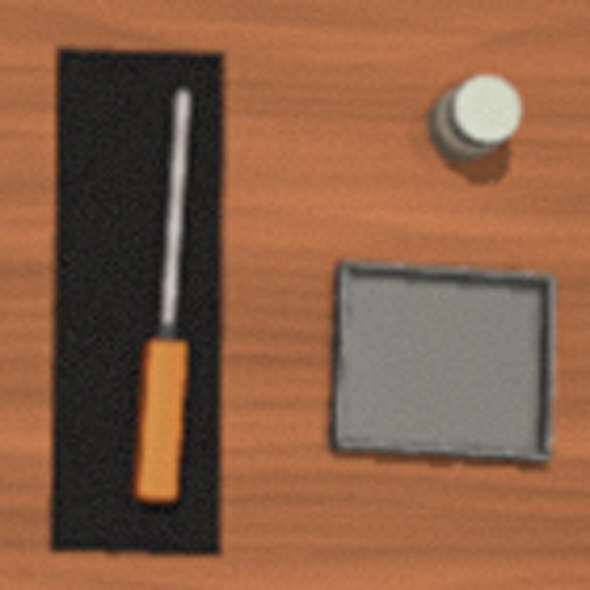

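View pics/z3.png

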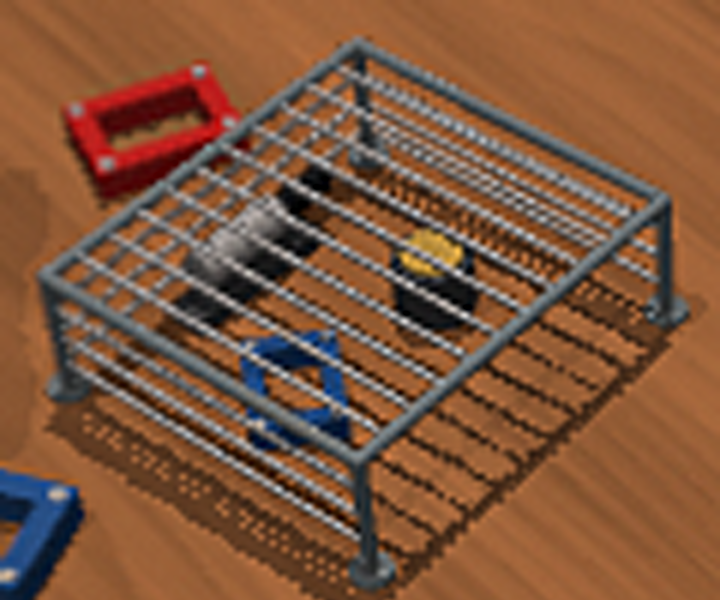

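```bash
cat >> h.py <<'E'
def fitpose(img,model):  # img->world xy 2D rigid fit
    A=np.array(model,float);B=np.array(img,float);a=A.mean(0);b=B.mean(0)
    U,S,V=np.linalg.svd((A-a).T@(B-b));d=np.sign(np.linalg.det(V.T@U.T))
    r=V.T@np.diag([1,d])@U.T; t=b-r@a
    res=np.linalg.norm(A@r.T+t-B,axis=1)
    return t,np.arctan2(r[1,0],r[0,0]),res
def tri(c1,u1,c2,u2):
    o1,d1=ray(c1,u1);o2,d2=ray(c2,u2);d1=d1[0]/np.linalg.norm(d1[0]);d2=d2[0]/np.linalg.norm(d2[0])
    M=np.c_[d1,-d2];x=np.linalg.lstsq(M,o2-o1,rcond=None)[0]
    a=o1+d1*x[0];b=o2+d2*x[1];return (a+b)/2,np.linalg.norm(a-b)
E
python3 - <<'E'
from h import *
c=load('top0');s=load('side0')
k=590/120; z1=lambda p:(np.array(p)+.5)/k-.5+[175,145]
k2=590/140; z2=lambda p:(np.array(p)+.5)/k2-.5+[370,120]
z3=lambda p:(np.array(p)+.5)/6-.5+[210,115]
g=[(55,128),(428,60),(492,478),(115,535)]
G=atz(c,z1(g),.078)
print('guard',fitpose(G[:,:2],[(106,196),(106,4),(-106,4),(-106,196)]) if 0 else fitpose(G[:,:2],np.array([(106,196),(106,4),(-106,4),(-106,196)])/1000.))
# side image corners order: far-left top(358,45)=?, 
for p,q in [((428,60),(665,200)),((492,478),(358,458)),((115,535),(45,275)),((55,128),(358,45))]:
    print('gtri',np.round(tri(c,z1(p),s,z3(q)),3) if 0 else [np.round(x,3) for x in tri(c,z1(p),s,z3(q))])
# frame
F=atz(c,z1([(271,340),(353,390),(317,452),(237,393)]),.014);print('frame pts',np.round(F,3).tolist())
print([round(float(np.linalg.norm(F[i]-F[(i+1)%4])),4) for i in range(4)])
for name,cc in (('top',c),('side',s)):
    hsv=cv2.cvtColor(cc['img'],cv2.COLOR_RGB2HSV)
    m=(cv2.inRange(hsv,(100,90,40),(125,255,255))>0)
    box=(slice(205,245),slice(215,260)) if name=='top' else (slice(165,193),slice(245,272))
    mm=np.zeros_like(m);mm[box]=m[box]
    v,u=np.nonzero(mm);w=atz(cc,np.c_[u,v],.014)
    (cx,cy),(w_,h_),an=cv2.minAreaRect((w[:,:2]*1000).astype(np.float32))
    print(name,'frame minrect',cx,cy,w_,h_,an,len(u),'mean',w.mean(0))
M=atz(c,z2([(57,50),(222,54),(218,552),(50,548)]),.002)
print('mat',fitpose(M[:,:2],np.array([(165,55),(165,-55),(-165,-55),(-165,55)])/1000.))
T=atz(c,z2([(340,262),(555,275),(549,463),(332,452)]),.025)
print('tray',fitpose(T[:,:2],np.array([(60,70),(60,-70),(-60,-70),(-60,70)])/1000.))
H=atz(c,z2([(146,340),(189,340),(180,500),(135,498)]),.034)
print('handle',fitpose(H[:,:2],np.array([(50,12),(50,-12),(-50,-12),(-50,12)])/1000.))
print('rodtip',atz(c,z2([(183,92)]),.028), 'rod base',atz(c,z2([(168,330)]),.024))
E
```

```text
guard (array([0.50092852, 0.14119186]), np.float64(0.1841699071683367), array([0.00605018, 0.00734012, 0.00697823, 0.00451699]))
gtri [array([0.611, 0.161, 0.079]), np.float64(0.0)]
gtri [array([0.393, 0.119, 0.081]), np.float64(0.005)]
gtri [array([0.358, 0.317, 0.076]), np.float64(0.001)]
gtri [array([0.573, 0.359, 0.076]), np.float64(0.002)]
frame pts [[0.466, 0.25, 0.014], [0.439, 0.204, 0.014], [0.405, 0.223, 0.014], [0.437, 0.268, 0.014]]
[0.0533, 0.039, 0.055, 0.0344]
top frame minrect 435.91552734375 236.21253967285156 63.720428466796875 45.620941162109375 59.07661819458008 110 mean [0.43232762 0.23686192 0.014     ]
side frame minrect 434.76422119140625 232.2015380859375 74.99748992919922 46.952842712402344 59.691673278808594 134 mean [0.43591523 0.23218488 0.014     ]
mat (array([ 0.5392644 , -0.21645266]), np.float64(-0.012905089731309502), array([0.00255471, 0.00163672, 0.00245356, 0.00210562]))
tray (array([ 0.49757598, -0.41042124]), np.float64(-0.046182191217870136), array([0.00058642, 0.00144924, 0.00035148, 0.00169045]))
handle (array([ 0.45798927, -0.22721638]), np.float64(-0.061172655733929195), array([0.00162922, 0.00223595, 0.00199487, 0.00245487]))
rodtip [[ 0.66976042 -0.24244306  0.028     ]] rod base [[ 0.51573345 -0.23250799  0.024     ]]
```

```bash
cat >> h.py <<'E'
def rot(yaw,flip=1): # tool down; jaws along hook y for hook yaw
    x=np.array([-np.sin(yaw),np.cos(yaw),0])*flip; z=np.array([0,0,-1.]); y=np.cross(z,x)
    return R.from_matrix(np.c_[x,y,z]).as_rotvec()
E
python3 - <<'E'
from h import *
for f in (1,-1):
    for n,p,y in [('pre',(.458,-.227,.15),-.063),('rotated',(.50,-.10,.15),1.759),('in',(.476,.03,.03),1.759),('pull',(.508,-.137,.01),1.759),('fr',(.5,.09,.02),1.759-.7),('tray',(.4976,-.4104,.02),-.05)]:
        q=manip.ik(p,rot(y,f)); print(f,n,None if q is None else np.round(q,2))
E
```

```text
1 pre [-0.7   0.07  1.86 -0.    1.21 -2.2 ]
1 rotated [-0.43  0.07  1.86 -0.    1.21  2.52]
1 in [-0.19  0.18  2.02 -0.    0.95  2.76]
1 pull [-0.49  0.33  1.88 -0.    0.93  2.46]
1 fr [-0.06  0.27  1.93  0.    0.94 -2.69]
1 tray [-0.88  0.56  1.52  0.    1.05 -2.4 ]
-1 pre [-0.7   0.07  1.86 -0.    1.21  0.94]
-1 rotated [-0.43  0.07  1.86 -0.    1.21 -0.62]
-1 in [-0.19  0.18  2.02 -0.    0.95 -0.38]
-1 pull [-0.49  0.33  1.88 -0.    0.93 -0.68]
-1 fr [-0.06  0.27  1.93  0.    0.94  0.45]
-1 tray [-0.88  0.56  1.52 -0.    1.05  0.74]
```

Run:
```python
from h import *
manip.move_ptp((.458,-.227,.22),rot(-.063,-1))
c=cap('wrist','w1'); s=manip.read_state(); print(s['t'],s['eef_pos'])
```

```text
2.9583 [ 0.45831215 -0.22642753  0.22001888]
```

View pics/w1.png

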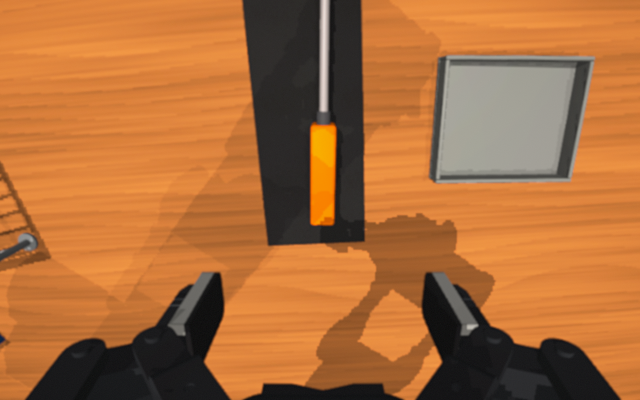

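The wrist view shows the handle at px (310–336, 124–225) and the tray at (432–593, 56–182). I'll compare these with the top-view values.

Run:
```python
from h import *
c=load('w1');t=load('top0');P=cloud(c)
print(P[170,323],P[60,324],P[200,345],P[120,510])
hsv=cv2.cvtColor(c['img'],cv2.COLOR_RGB2HSV)
v,u=np.nonzero(cv2.inRange(hsv,(8,190,120),(25,255,255))[115:235,300:345]);w=P[v+115,u+300]
w=w[(w[:,2]>.028)];print(np.median(w[:,2]))
W=atz(c,np.c_[u+300,v+115],.034);W=W[P[v+115,u+300][:,2]>.028]
print(cv2.minAreaRect((W[:,:2]*1000).astype(np.float32)))
H=atz(c,[(310,124),(336,124),(335,224),(310,225)],.034)
print('handle',fitpose(H[:,:2],np.array([(50,12),(50,-12),(-50,-12),(-50,12)])/1000.))
T=atz(c,[(441,56),(593,57),(573,182),(432,181)],.025)
print('tray',fitpose(T[:,:2],np.array([(60,70),(60,-70),(-60,-70),(-60,70)])/1000.))
# stereo handle front-left/right corners
k2=590/140; z2=lambda p:(np.array(p)+.5)/k2-.5+[370,120]
for a,b in [((310,124),(146,340)),((336,124),(189,340)),((335,224),(180,500)),((310,225),(135,498)),]: print('tri',tri(c,a,t,z2(b)))
for a,b in [((441,56),(340,262)),((593,57),(555,275)),((573,182),(549,463)),((432,181),(332,452))]: print('tray tri',tri(c,a,t,z2(b)))
```

```text
[ 0.4638155  -0.22708122  0.03516002] [ 0.56244831 -0.23412197  0.02979816] [ 0.42183494 -0.24833848  0.00309708] [ 0.49718795 -0.41935685  0.00459126]
0.03492189981160987
((457.3970947265625, -226.11514282226562), (23.905275344848633, 99.63288879394531), 85.54724884033203)
handle (array([ 0.4571129 , -0.22640775]), np.float64(-0.06583953720749103), array([1.17167689e-04, 8.93117361e-05, 8.73704953e-04, 9.08174044e-04]))
tray (array([ 0.49774342, -0.40969175]), np.float64(-0.04345976805868172), array([0.00254395, 0.00126219, 0.00436117, 0.00329693]))
tri (array([ 0.50783577, -0.21739686,  0.03236476]), np.float64(0.0008725746203476863))
tri (array([ 0.50719901, -0.24167616,  0.04593933]), np.float64(0.0006991450323384892))
tri (array([ 0.40763424, -0.23667366,  0.03653955]), np.float64(0.002119995236337638))
tri (array([ 0.40802982, -0.21005623,  0.03474193]), np.float64(0.000827574741864895))
tray tri (array([ 0.56180239, -0.34460328,  0.01484883]), np.float64(0.0034193961953276754))
tray tri (array([ 0.55457283, -0.48441086,  0.02286789]), np.float64(0.0023250013202831075))
tray tri (array([ 0.43474763, -0.47637375,  0.03023694]), np.float64(0.0024104604596586884))
tray tri (array([ 0.44013809, -0.33944008,  0.01281001]), np.float64(0.0008288565157407005))
```

Run:
```python
from h import *
o=rot(-.068,-1)
manip.move_ptp((.4573,-.2263,.09),o)
print(manip.move_straight((.4573,-.2263,.009),vel=.12,guard=15))
print(manip.set_gripper(.0,70))
s=manip.read_state();print(s['t'],s['eef_pos'],s['grip_width'],s['wrist_force'])
manip.move_straight((.4573,-.2263,.159),vel=.15)
c=cap('wrist','w2');cap('side','s2');s=manip.read_state();print(s['t'],s['eef_pos'],s['grip_width'],s['wrist_force'],s['wrist_torque'])
```

```text
False
False
4.9583 [ 0.45765366 -0.22656998  0.00942959] 0.022431824341397545 [-0.48536732 -0.41766093  3.48121082]
6.2083 [ 0.45659003 -0.22575004  0.15765579] 0.022646468987872006 [ 0.86020768  0.20375626 -2.24874479] [6.39197015e-05 2.99963200e-02 1.88863711e-02]
```

View pics/w2.png

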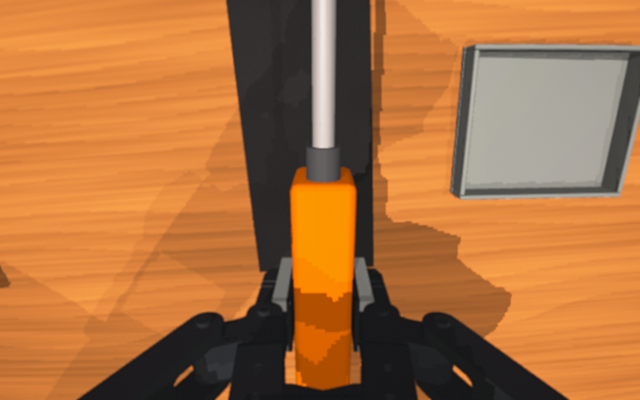

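View pics/s2.png

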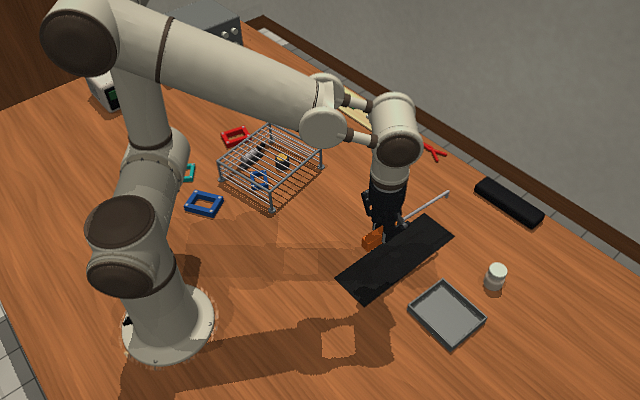

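Run:
```python
from h import *
manip.move_ptp((.503,-.110,.16),rot(1.759,-1))
cap('side','s3');cap('top','t3');s=manip.read_state();print(s['t'],s['eef_pos'])
a=load('side0' if 0 else 's3')
im=cv2.imread('pics/s3.png')[120:240,220:400];cv2.imwrite('pics/z5.png',cv2.resize(im,None,fx=4,fy=4,interpolation=cv2.INTER_CUBIC))
im=cv2.imread('pics/t3.png')[150:270,180:380];cv2.imwrite('pics/z6.png',cv2.resize(im,None,fx=4,fy=4,interpolation=cv2.INTER_CUBIC))
```

```text
7.7167 [ 0.50293692 -0.11029351  0.15996379]
```

View pics/z5.png

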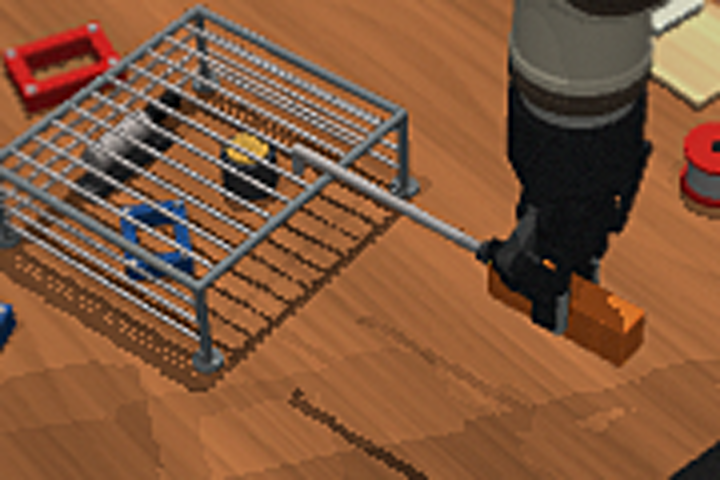

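View pics/z6.png

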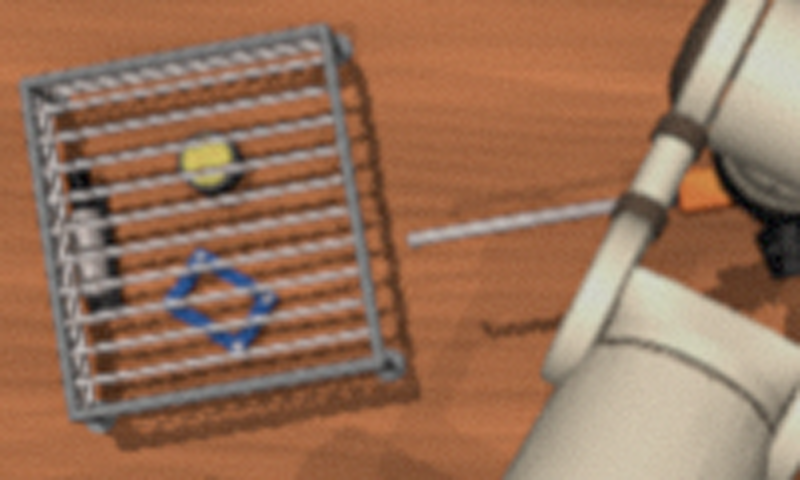

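Run:
```python
from h import *
s=load('s3');t=load('t3')
zs=lambda p:(np.array(p,float)+.5)/4-.5+[220,120]
zt=lambda p:(np.array(p,float)+.5)/4-.5+[180,150]
s_=.0
eef=np.array([.50294,-.11029,.16]); d=np.array([np.cos(1.759),np.sin(1.759)])
print('expected tip',eef[:2]+.21*d,'z rod',.16-.0074+.022)
p,e=tri(t,zt((414,241)),s,zs((299,152)));print('tri tip',p,e,'along',(p[:2]-eef[:2])@d,'lat',(p[:2]-eef[:2])@[-d[1],d[0]])
print('top at z .178',atz(t,zt([(414,241),(600,208)]),.178))
print('leg bottom side, z .1526', atz(s,zs([(299,172)]),.1526))
for n,F in (('top',atz(t,zt([(203,257),(268,298),(237,347),(172,300)]),.014)),('side',atz(s,zs([(133,210),(180,205),(185,250),(130,270)]),.014))):
    print(n,F.mean(0))
    m=np.array([(27,19),(-27,19),(-27,-19),(27,-19)])/1000
    for k in range(4):
        f=fitpose(F[:,:2],np.roll(m,k,0)); print(f[0],f[1],f[2].mean())
```

```text
expected tip [0.46365014 0.0960018 ] z rod 0.1746
tri tip [0.46528739 0.09320628 0.17419489] 0.002753531104566594 along 0.2069475190756532 lat -0.0010853209197505469
top at z .178 [[ 0.46379351  0.09368635  0.178     ]
 [ 0.48527629 -0.01624555  0.178     ]]
leg bottom side, z .1526 [[0.4685206  0.09681037 0.1526    ]]
top [0.43660784 0.23612137 0.014     ]
[0.43660784 0.23612137] 0.9992330770676658 0.037589244580011054
[0.43660784 0.23612137] 2.364372345739363 0.04598556257727677
[0.43660784 0.23612137] -2.1423595765221273 0.037589244580011054
[0.43660784 0.23612137] -0.7772203078504302 0.04598556257727677
side [0.43849089 0.23596437 0.014     ]
[0.43849089 0.23596437] -2.0303885832921704 0.03401153847526015
[0.43849089 0.23596437] 0.7482715049788137 0.03736324218392312
[0.43849089 0.23596437] 1.1112040702976227 0.03401153847526015
[0.43849089 0.23596437] -2.3933211486109798 0.03736324218392312
```

Run:
```python
from h import *
d=np.array([np.cos(1.759),np.sin(1.759),0]);B=np.array([.4761,.0307,0])
manip.move_straight(B-.14*d+[0,0,.034],vel=.15)
print(manip.move_straight(B+[0,0,.034],vel=.12,guard=8))
cap('side','s4');cap('top','t4');s=manip.read_state();print(s['t'],s['eef_pos'],s['wrist_force'])
im=cv2.imread('pics/s4.png')[130:230,215:345];cv2.imwrite('pics/z7.png',cv2.resize(im,None,fx=6,fy=6,interpolation=cv2.INTER_CUBIC))
im=cv2.imread('pics/t4.png')[150:270,180:340];cv2.imwrite('pics/z8.png',cv2.resize(im,None,fx=5,fy=5,interpolation=cv2.INTER_CUBIC))
```

```text
False
10.125 [0.47631635 0.0301322  0.03404193] [ 1.02235764 -0.28050614 -2.26104553]
```

View pics/z7.png

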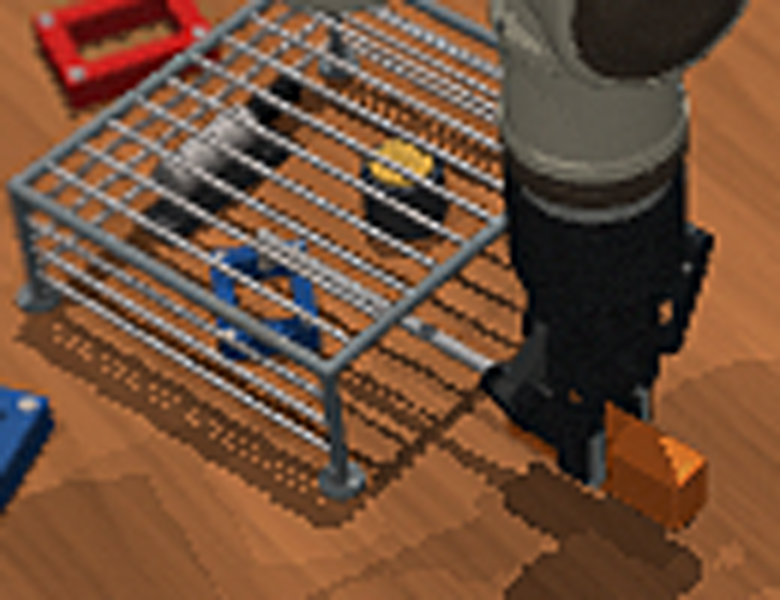

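View pics/z8.png

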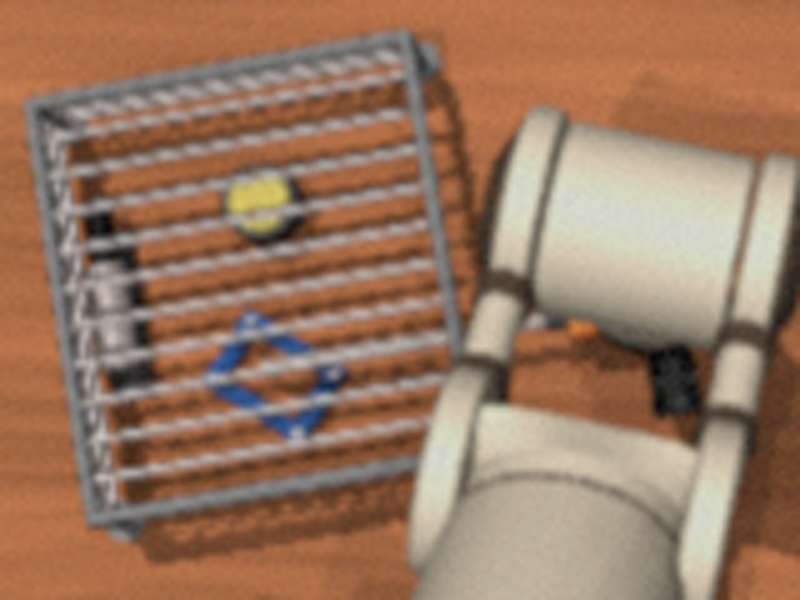

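```bash
cat >> h.py <<'E'
def proj(c,P):
    P=np.array(P,float).reshape(-1,3);T=np.linalg.inv(c['T']);q=P@T[:3,:3].T+T[:3,3]
    q=q*[1,-1,-1]
    return cv2.projectPoints(q.reshape(-1,1,3),np.zeros(3),np.zeros(3),np.array(c['intrinsics']),np.array(c['dist_coeffs']))[0].reshape(-1,2)
def rectpts(cx,cy,yaw,w,h,z):
    m=np.array([(w,h),(-w,h),(-w,-h),(w,-h)])/2;r=np.array([[np.cos(yaw),-np.sin(yaw)],[np.sin(yaw),np.cos(yaw)]])
    return np.c_[m@r.T+[cx,cy],np.full(4,z)]
E
python3 - <<'E'
from h import *
e=np.array([.47632,.03013]);d=np.array([np.cos(1.759),np.sin(1.759)])
tip=e+.209*d;print(tip)
for n,off,f,src in (('s4',(215,130),6,'z7'),('t4',(180,150),5,'z8')):
    c=load(n);im=cv2.imread(f'pics/{src}.png')
    tr=lambda P:((proj(c,P)-off+.5)*f-.5).astype(int)
    for w,h in((.064,.048),(.044,.028)):
        cv2.polylines(im,[tr(rectpts(.437,.236,1.045,w,h,.014))],True,(0,255,0),1)
    L=tr([(*(tip-.1*d),.049),(*tip,.049),(*tip,.027)]);cv2.polylines(im,[L],False,(0,0,255),1)
    cv2.imwrite(f'pics/{src}o.png',im)
E
```

```text
[0.43721723 0.23543946]
```

View pics/z7o.png

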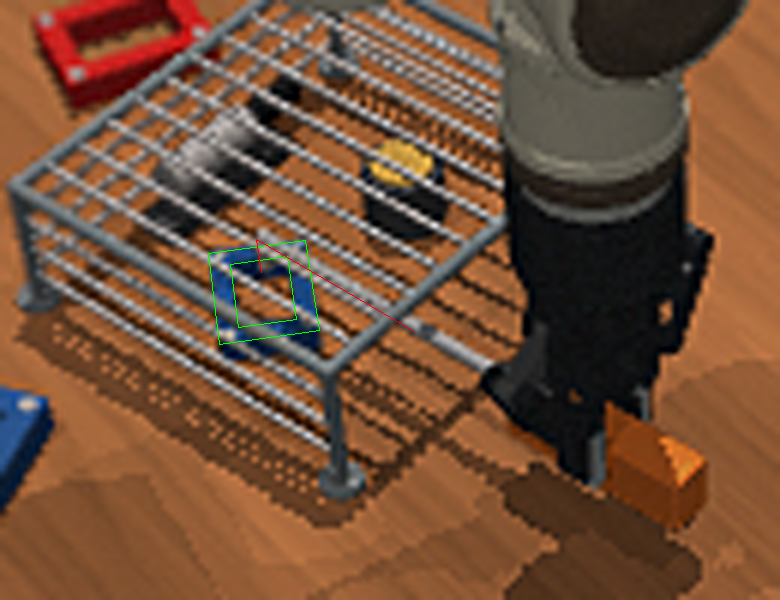

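View pics/z8o.png

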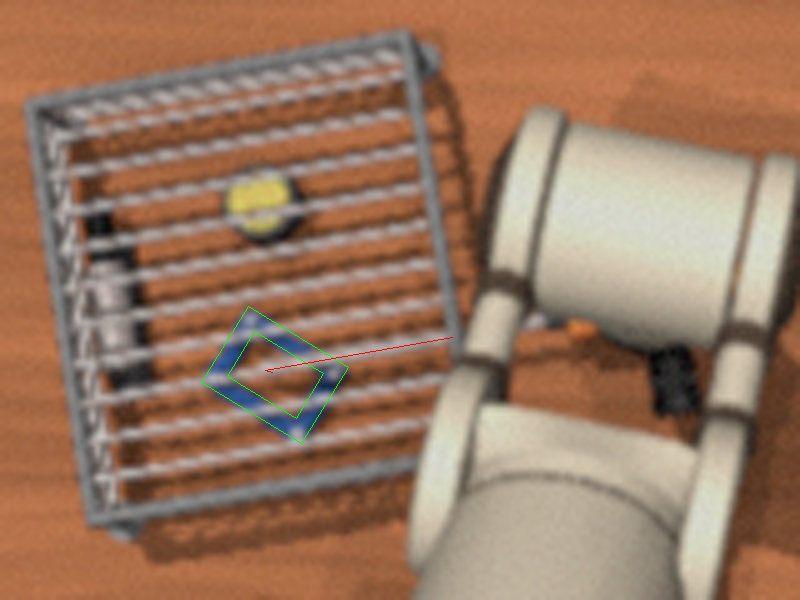

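Overlays match: the tip is over the window centre in both views, within a few mm. I'll lower it and pull.

Run:
```python
from h import *
d=np.array([np.cos(1.759),np.sin(1.759),0]);B=np.array([.4761,.0307,0])
hit=manip.move_straight(B+[0,0,.0125],vel=.06,guard=5)
s=manip.read_state();print(hit,s['t'],s['eef_pos'],s['wrist_force'])
if not hit:
    hit=manip.move_straight(B-.045*d+[0,0,.0125],vel=.07,guard=12)
    s=manip.read_state();print(hit,s['t'],s['eef_pos'],s['wrist_force'])
cap('side','s5');cap('top','t5')
im=cv2.imread('pics/s5.png')[130:230,215:345];cv2.imwrite('pics/z9.png',cv2.resize(im,None,fx=6,fy=6,interpolation=cv2.INTER_CUBIC))
im=cv2.imread('pics/t5.png')[150:270,180:340];cv2.imwrite('pics/z10.png',cv2.resize(im,None,fx=5,fy=5,interpolation=cv2.INTER_CUBIC))
```

```text
False 10.6333 [0.47568343 0.03075787 0.0119754 ] [ 0.7239003   0.32872    -1.78260774]
False 11.425 [ 0.48441613 -0.01354084  0.01242402] [ 0.18207673 -0.25512685 -1.23691324]
```

View pics/z9.png

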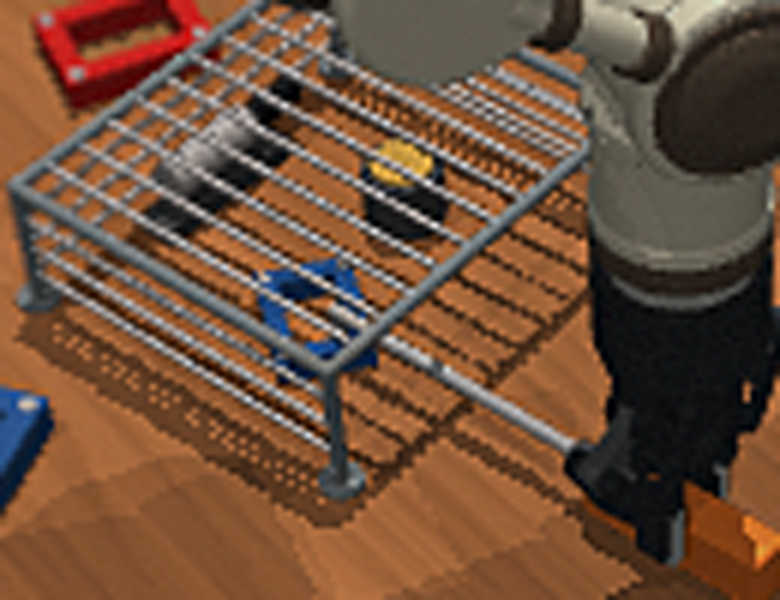

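View pics/z10.png

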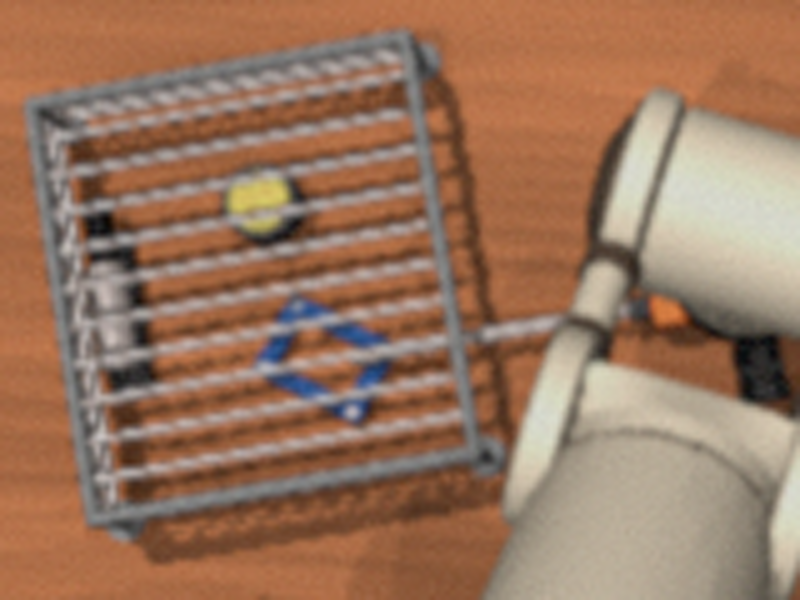

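The frame is following: its centre in the top crop moved from (275,375) to (325,360), roughly 25 mm, and the pot has not moved. I'll continue pulling it out.

Run:
```python
from h import *
d=np.array([np.cos(1.759),np.sin(1.759),0]);B=np.array([.4761,.0307,0])
hit=manip.move_straight(B-.2*d+[0,0,.0125],vel=.07,guard=15)
manip.sleep(.2)
s=manip.read_state();print(hit,s['t'],s['eef_pos'],s['wrist_force'])
cap('side','s6');cap('top','t6')
```

```text
False 14.0917 [ 0.51350019 -0.16567181  0.01251161] [-0.91963761  0.45227008 -2.02787311]
```

View pics/s6.png

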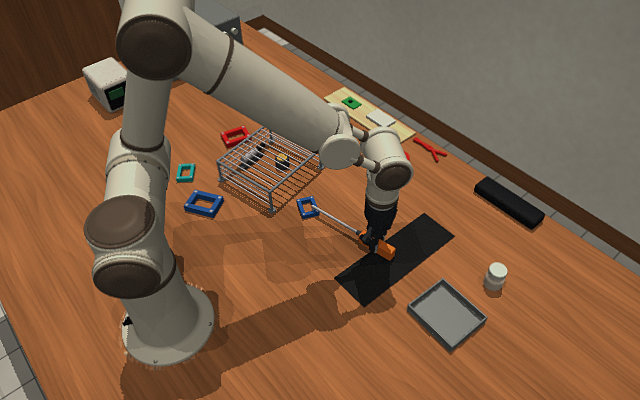

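View pics/t6.png

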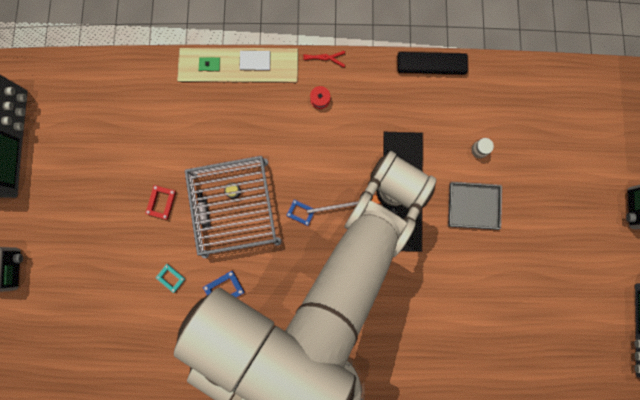

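The frame is fully outside: (300,212) in the top view and (308,208) in the side view. I'll disengage the hook and lay the rod back.

Run:
```python
from h import *
d=np.array([np.cos(1.759),np.sin(1.759),0]);B=np.array([.4761,.0307,0])
manip.move_straight(B-.192*d+[0,0,.0125],vel=.05,guard=10)
manip.move_straight(B-.192*d+[0,0,.14],vel=.12)
cap('top','t7')
o=rot(-.03,-1)
manip.move_ptp((.460,-.222,.12),o)
manip.move_straight((.460,-.222,.035),vel=.12)
hit=manip.move_straight((.460,-.222,.0090),vel=.04,guard=5)
s=manip.read_state();print(hit,s['t'],s['eef_pos'],s['wrist_force'])
cap('side','s7')
```

```text
True 18.6833 [ 0.45956034 -0.22166038  0.00945433] [0.33305349 0.08284082 3.29844326]
```

View pics/s7.png

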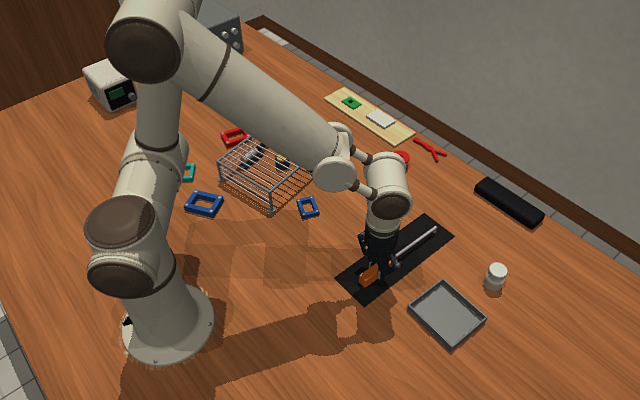

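View pics/t7.png

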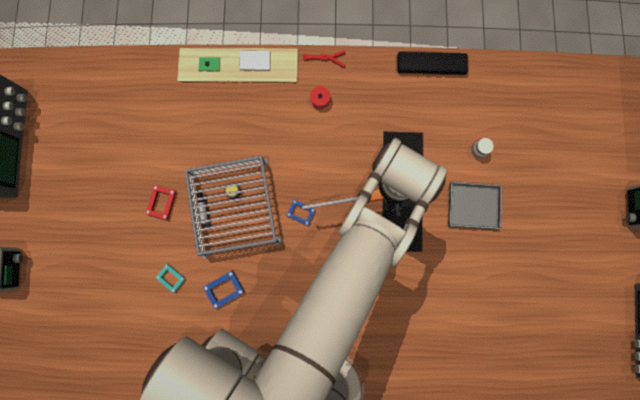

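The rod is down on the mat (side view, handle at (370,275), tip at (435,230)). The frame is still outside at (307,207). I'll release and look at the frame with the wrist camera.

Run:
```python
from h import *
manip.set_gripper(.06,None)
p=manip.read_state()['eef_pos']
manip.move_straight((p[0],p[1],.15),vel=.2)
c=load('t7')
hsv=cv2.cvtColor(c['img'],cv2.COLOR_RGB2HSV)
m=cv2.inRange(hsv,(100,90,40),(125,255,255));mm=np.zeros_like(m);mm[195:230,280:320]=m[195:230,280:320]
v,u=np.nonzero(mm);w=atz(c,np.c_[u,v],.014)
r=cv2.minAreaRect((w[:,:2]*1000).astype(np.float32));print(r)
f=np.array(r[0])/1000
manip.move_ptp((f[0]-.03,f[1],.2),rot(0.6,-1))
manip.set_gripper(.085,None)
cap('wrist','w8');cap('side','s8');cap('top','t8');s=manip.read_state();print(s['t'],s['eef_pos'])
```

```text
((473.193359375, 59.185977935791016), (61.916805267333984, 44.92333221435547), 65.8557357788086)
21.6583 [0.44322055 0.05901843 0.19994675]
```

View pics/w8.png

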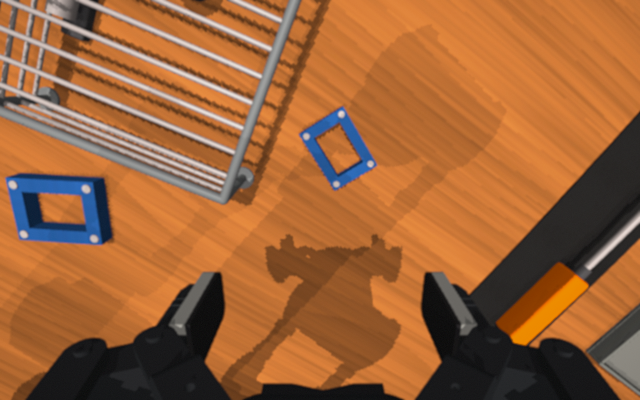

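View pics/s8.png

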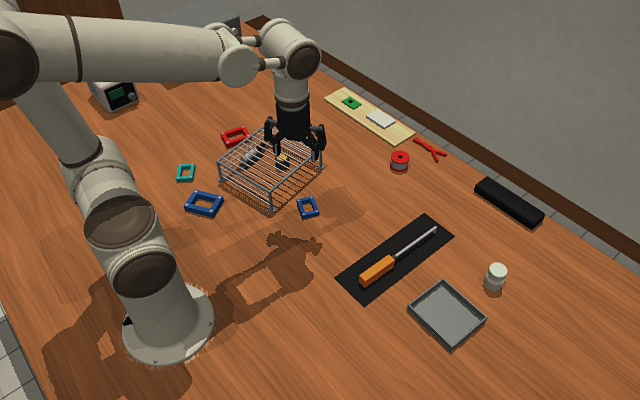

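Run:
```python
from h import *
c=load('w8');t=load('t8');s=load('s8')
px=[(341,114),(371,163),(336,184),(306,136)]
F=atz(c,px,.014);print(F,[np.linalg.norm(F[i]-F[(i+1)%4]) for i in range(4)])
m=np.array([(27,19),(-27,19),(-27,-19),(27,-19)])/1000
for k in range(2):
  for m_ in (m,m[::-1]): print(fitpose(F[:,:2],np.roll(m_,k,0)))
print('depth z',[np.round(x,4) for x in dep(c,[(321,124),(354,174),(337,148),(420,200)])])
for cc,b,z in ((c,(slice(100,195),slice(295,380)),.014),(t,(slice(195,230),slice(280,320)),.014),(s,(slice(190,222),slice(290,325)),.014)):
    hsv=cv2.cvtColor(cc['img'],cv2.COLOR_RGB2HSV);mm=cv2.inRange(hsv,(100,90,40),(125,255,255));k=np.zeros_like(mm);k[b]=mm[b]
    v,u=np.nonzero(k);w=atz(cc,np.c_[u,v],z);print(cv2.minAreaRect((w[:,:2]*1000).astype(np.float32)))
im=cv2.imread('pics/t8.png')[190:235,275:325];
# two-view height: centre of screws in wrist vs mask centre top
hsv=cv2.cvtColor(t['img'],cv2.COLOR_RGB2HSV);mm=cv2.inRange(hsv,(100,90,40),(125,255,255))[195:230,280:320]
ct=cv2.minAreaRect(np.argwhere(mm>0)[:,::-1].astype(np.float32))[0];print(tri(c,np.mean(px,0),t,np.array(ct)+[280,195]))
# hook on mat check in top and side
H=cv2.inRange(hsv,(8,190,150),(20,255,255))
im=cv2.imread('pics/t8.png')[120:260,370:510];cv2.imwrite('pics/z11.png',cv2.resize(im,(590,590),interpolation=cv2.INTER_CUBIC))
for yy in (.2,): print(manip.ik((.473,.06,.005),rot(1.149,-1)),manip.ik((.4976,-.41,.01),rot(-.045,-1)))
```

```text
[[0.50034134 0.07788228 0.014     ]
 [0.47922738 0.02788916 0.014     ]
 [0.44332294 0.04362491 0.014     ]
 [0.46557616 0.09332878 0.014     ]] [np.float64(0.0542688812749912), np.float64(0.039201311652232895), np.float64(0.05445806470931315), np.float64(0.03804223706648219)]
(array([0.47211696, 0.06068128]), np.float64(1.165737350297208), array([0.03816205, 0.03845901, 0.03874253, 0.03787942]))
(array([0.47211696, 0.06068128]), np.float64(1.158746952323165), array([7.01319413e-05, 6.78261350e-04, 5.75941491e-04, 3.03245038e-04]))
(array([0.47211696, 0.06068128]), np.float64(-0.9139328088890752), array([0.05688462, 0.03355691, 0.05702809, 0.03387594]))
(array([0.47211696, 0.06068128]), np.float64(-0.41293593837295456), array([0.01140734, 0.01098398, 0.0110766 , 0.01144829]))
depth z [array([0.4826, 0.0879, 0.0139]), array([0.4613, 0.035 , 0.0141]), array([0.4713, 0.0615, 0.002 ]), array([ 0.4755, -0.0403,  0.0005])]
((472.0189208984375, 61.23444366455078), (64.2466049194336, 47.216060638427734), 65.9485092163086)Traceback (most recent call last):
  File "<stdin>", line 11, in <modul
[... 175 characters left out ...]
v,float).reshape(-1,1,2),np.array(c['intrinsics']),np.array(c['dist_coeffs'])).reshape(-1,2)
      ~~~~~~~~~~~~~~~~~~~^^^^^^^^^^^^^^^^^^^^^^^^^^^^^^^^^^^^^^^^^^^^^^^^^^^^^^^^^^^^^^^^^^^^^^^^^^^^^^^^^^^^^^^^^
cv2.error: OpenCV(4.12.0) /io/opencv/modules/calib3d/src/undistort.dispatch.cpp:347: error: (-215:Assertion failed) CV_IS_MAT(_src) && CV_IS_MAT(_dst) && (_src->rows == 1 || _src->cols == 1) && (_dst->rows == 1 || _dst->cols == 1) && _src->cols + _src->rows - 1 == _dst->rows + _dst->cols - 1 && (CV_MAT_TYPE(_src->type) == CV_32FC2 || CV_MAT_TYPE(_src->type) == CV_64FC2) && (CV_MAT_TYPE(_dst->type) == CV_32FC2 || CV_MAT_TYPE(_dst->type) == CV_64FC2) in function 'cvUndistortPointsInternal'
```

Run:
```python
from h import *
o=rot(1.155,-1);p=np.array([.472,.061,0])
manip.move_ptp(p+[0,0,.1],o)
manip.set_gripper(.072,None)
manip.move_straight(p+[0,0,.03],vel=.12)
hit=manip.move_straight(p+[0,0,-.0005],vel=.05,guard=6)
s=manip.read_state();print(hit,s['eef_pos'],s['wrist_force'])
manip.set_gripper(0,50)
s=manip.read_state();print(s['t'],s['grip_width'],s['eef_pos'],s['wrist_force'])
manip.move_straight(p+[0,0,.06],vel=.08)
cap('wrist','w9');cap('side','s9');s=manip.read_state();print(s['t'],s['grip_width'],s['wrist_force'])
```

```text
False [ 0.47211271  0.06098339 -0.00047711] [0.27094686 0.15982458 0.02561796]
24.3667 0.046521154690058 [4.72726065e-01 6.09385086e-02 1.91442503e-04] [-0.22979012 -0.30161937  3.97872602]
25.375 0.046958928058013855 [ 0.31762277  0.33660126 -1.14469919]
```

View pics/w9.png

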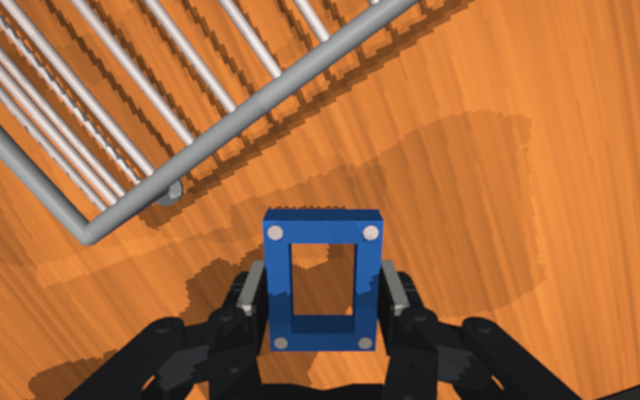

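View pics/s9.png

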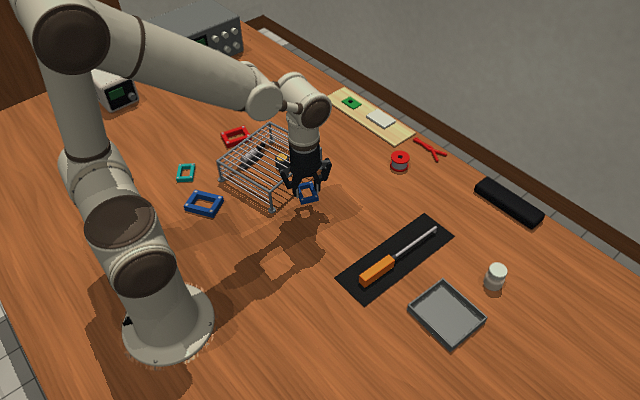

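The frame is held square between the pads (window at (325,280) in the wrist view). I'll take it to the tray.

Run:
```python
from h import *
p=np.array([.4977,-.410,0]);o=rot(-.045,-1)
manip.move_straight((.472,.061,.15),vel=.15)
manip.move_ptp(p+[0,0,.15],o)
cap('wrist','w10')
manip.move_straight(p+[0,0,.035],vel=.12)
hit=manip.move_straight(p+[0,0,.003],vel=.04,guard=4)
s=manip.read_state();print(hit,s['t'],s['eef_pos'],s['wrist_force'],s['grip_width'])
cap('wrist','w11')
```

```text
True 29.725 [ 0.49721979 -0.409464    0.00421748] [-0.43923559  0.57790497  3.69790587] 0.046532374278988146
```

View pics/w11.png

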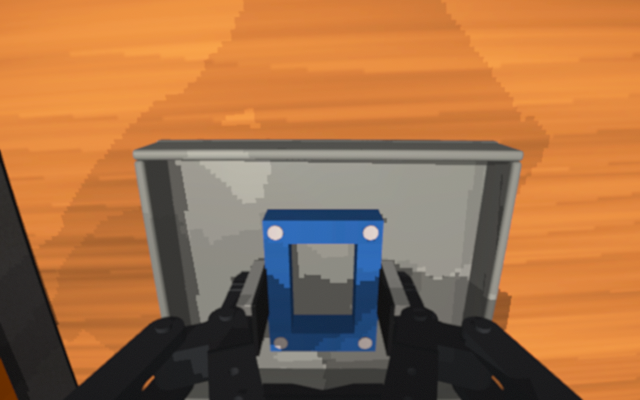

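The frame touched the floor at TCP z = 4.2 mm, and the tray floor is at 4 mm. I'll release it, retreat and check.

Run:
```python
from h import *
manip.set_gripper(.07,None)
p=manip.read_state()['eef_pos']
manip.move_straight((p[0],p[1],.16),vel=.12)
manip.movej([.3,-.1,1.6,0,1.4,.7])
cap('top','t12');cap('side','s12');s=manip.read_state();print(s['t'],s['eef_pos'],s['wrist_force'])
im=cv2.imread('pics/t12.png')[120:260,370:510];cv2.imwrite('pics/z12.png',cv2.resize(im,(590,590),interpolation=cv2.INTER_CUBIC))
```

```text
34.2333 [0.49582763 0.27822268 0.37401101] [ 0.01613295 -0.58491546  1.07182551]
```

View pics/z12.png

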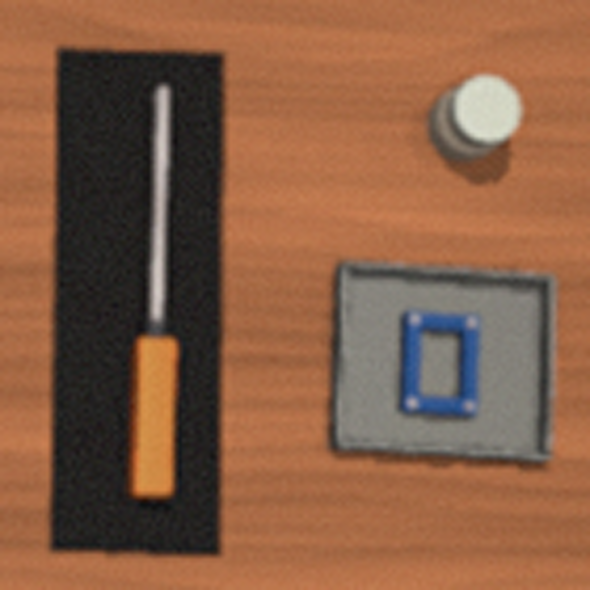

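View pics/s12.png

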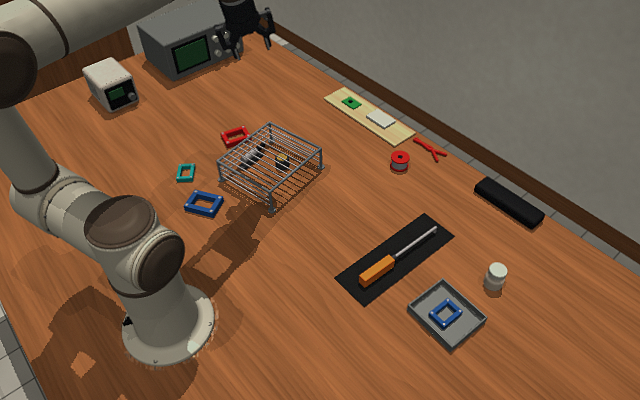

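View pics/t12.png

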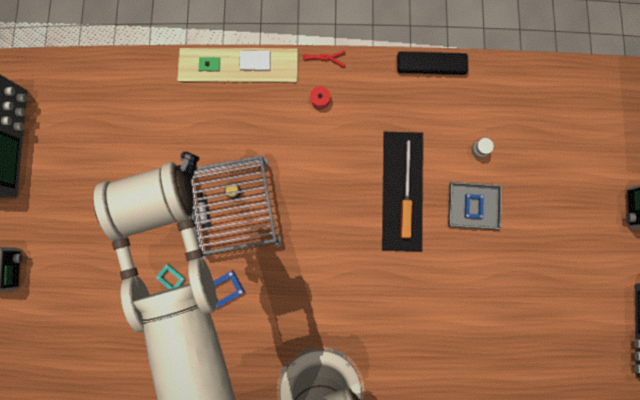

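The frame is in the middle of the tray at (475,206) and the rod is on the mat, (407,219) to (408,142). The reel (320,97), jar (484,148) and pot (233,190) are unchanged.

Run:
```python
from h import *
c=load('s12');t=load('t12')
k2=590/140; z2=lambda p:(np.array(p)+.5)/k2-.5+[370,120]
F=atz(t,z2([(414,318),(473,322),(469,405),(411,402)]),.018);print(F,fitpose(F[:,:2],np.array([(27,19),(27,-19),(-27,-19),(-27,19)])/1000.))
print('frame z',[np.round(x[2],4) for x in dep(t,z2([(440,320),(468,365),(440,405),(411,360)]).round())],'handle',[np.round(x,4) for x in dep(t,z2([(155,355),(152,480)]).round())],'tip',atz(t,z2([(163,90)]),.028))
manip.job_done()
```

```text
[[ 0.52682088 -0.39298433  0.018     ]
 [ 0.52486749 -0.43161423  0.018     ]
 [ 0.47120665 -0.42796366  0.018     ]
 [ 0.47259683 -0.39015229  0.018     ]] (array([ 0.49887296, -0.41067863]), np.float64(-0.0545947777271382), array([0.00020188, 0.00049577, 0.00039316, 0.00036238]))
frame z [np.float64(0.0216), np.float64(0.0173), np.float64(0.0169), np.float64(0.0217)] handle [array([ 0.4981, -0.2214,  0.0342]), array([ 0.4186, -0.2219,  0.0308])] tip [[ 0.67081999 -0.22950145  0.028     ]]
the job is handed in; nothing more can be done
```

The job is done and handed in at about 34 s of the 72 s allowed; the interface gave no verdict.

I put the hook leg into the frame's window and drew the frame along the bench until its centre was about 75 mm outside the guard. Only the rod touched it up to that point. Then I laid the rod back on the mat, picked the frame up with the gripper and set it in the tray.

Last checks, from the top and side pictures:
- **Frame:** its centre is about 1 mm from the tray's centre. It touched the floor with the finger ends at 4.2 mm, against a floor at 4 mm. Single depth readings on its four bars ran from 17 to 22 mm, where about 18 mm is expected. I put that down to depth noise, since its corner points fit a flat frame to within 0.5 mm.
- **Rod:** the middle of the handle and the hook tip both lie well inside the mat's outline. Two depth readings on the handle top were 34 and 31 mm, against an expected 34 mm, again within the noise.
- **Pot, reel and jar:** all three are at the same pixels as at the start.
- **Arm:** it is parked clear, touching nothing.

Two measurements disagreed slightly:
- **Side camera:** it put the frame about 3 mm off the top camera's position before the pull.
- **Tray rim heights:** from two views they came out between 13 and 30 mm, against the stated 25 mm. For the tray I relied on its outline and the floor contact instead.

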